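# Load a bangle case into the tilted marking jig

## Task

Load the slim wooden case into the tilted marking jig: lay it gently flat on the sloping plate, long side along the low fence, and let go so that it slides down into the low corner and lies flush against both fences. Then, once it lies there, push the jig's side jaw along until its pad meets the end of the case and press it firmly for half a second, with about 10 N on the case (6 N is too slack to grip it, 14 N bruises the wood), and leave the case clamped there with your hand away. Do not drop or bang the case, and leave the other goods on the table where they are.

Things in the scene. Friction and masses are not known exactly. Their poses are not given: they have to be found in the camera images.
- case_center (a point): Centre (half-way up) of the slim closed wooden case with a brass clasp: 50 mm (its x) by 104 mm (its y, long) by 40 mm high (its z), 130 to 225 g, loose, upright on the table at first; either end may face the end fence. Grip it across the 50 mm, near the top: tips 13 mm or more above its underside pass over the fences.
- plate: The jig's tilted slick metal plate (friction 0.06 to 0.09), fixed. Origin: the locating corner, on the plate's surface, where the fences' inner faces would meet. z: the plate's normal, up; x: up the slope, away from the low fence; y: along the low fence, away from the end fence, also uphill (both about 14 degrees). It covers x -14 to 125, y -14 to 225 mm.
- low_fence (a point): Middle of the low fence's top inner edge, at plate (0, 73, 10) mm. The fence's inner face is plate x = 0, from y = 8 to 138 mm; it is 14 mm thick, 10 mm high, slick metal.
- end_fence (a point): Middle of the end fence's top inner edge, at plate (48, 0, 10) mm. The fence's inner face is plate y = 0, from x = 8 to 88 mm; it is 14 mm thick, 10 mm high, slick metal.
- home (a point): Where the centre of the case is when it lies home: plate (25, 52, 20) mm, its long side along plate y. Laid flat and let go within about 15 mm of either fence, the case slides home gently by itself.
- jaw (a joint): Travel of the side jaw in m along the plate's -y, towards the end fence: 0 fully open (block front at plate y = 183 mm). It starts 0 to 30 mm closed. Its pad meets the end of the home case (y = 104 mm) at a travel of 0.063 to 0.077. It slides stiffly: about 2.5 N of any push along it is lost to its own friction, the rest presses the case. It stays where it is left.
- jaw_face (a point): Centre of the jaw block's front side (plate x = 25 mm, 15 mm above the plate). The block is 50 mm along plate x, 25 mm along plate y, 30 mm high. In front of it stands a low pad (40 mm wide, 1 to 10 mm above the plate) on a locked screw, which meets the case; it projects 2 to 16 mm from the block, differently each time, and is not measured: feel for the contact.
- jaw_handle (a point): Centre of the upright fin on top of the jaw block, 40 mm along plate x, 12 mm thick along plate y, standing from 30 to 63 mm above the plate; this point is 47 mm above the plate and 12.5 mm behind the block's front. Push its rear (+y) side, or pinch it.
- tin: Bystander: a round aluminium tin, 70 mm wide, 42 mm high; origin under its centre. It and the case swap places between starts.
- bangles_a: Bystander: a short stack of bangles, 66 mm wide, 24 mm high, origin under its centre.
- bangles_b: Bystander: a stack of bangles at the far side, 66 mm wide, 36 mm high, origin under its centre.
- screwdriver: Bystander: a screwdriver lying on the table near the robot.
- chai_cup: Bystander: a steel cup, 64 mm wide, 65 mm high, origin under its centre.
There are look-alikes about, which are no part of the job. Of the things like the part that bears case_center, leave any that is blue; of the rest the smaller one is meant.

How it is judged:
On the way, in this order (a step that is already met when the one before it is completed fails the run):
1. the case lies let go, flat and home in the low corner (within 2.5 mm of both fences), the jaw not yet against it (x of case_center in the frame of plate between 0.022 and 0.0275 m and y of case_center in the frame of plate between 0.049 and 0.0545 m and z of case_center in the frame of plate below 0.0225 m and angle between the y axis of case_center and the y axis of plate, either way round below 0.05 rad and contact force between the fingers and case below 0.05 N and contact force between jaw and case below 0.3 N), for 0.2 s.
2. the jaw presses the end of the home case with more than 6 N for 0.3 s (contact force between jaw and case above 6 N and x of case_center in the frame of plate below 0.0275 m and y of case_center in the frame of plate below 0.0545 m), for 0.3 s.
At the end, for the whole second after the job is handed in: The case lies right side up, flat on the plate, within 2 mm of both fences and square to them (0.04 rad), at rest, and the jaw's pad still bears on its end (more than 0.2 N; jaw travel above 0.061) (x of case_center in the frame of plate between 0.022 and 0.027 m and y of case_center in the frame of plate between 0.049 and 0.054 m and z of case_center in the frame of plate below 0.022 m and angle between the y axis of case_center and the y axis of plate, either way round below 0.04 rad and angle between the z axis of case_center and the z axis of plate, either way round below 0.05 rad and angle between case_center's own z axis and vertical below 0.6 rad and linear speed of case below 0.01 m/s and value of joint jaw above 0.061 m and contact force between jaw and case above 0.2 N); the robot touches nothing.
It fails at once if the jaw presses the case with 14 N or more (contact force between jaw and case above 14 N).
It fails at once if the case is banged down or pressed on the plate or fences with more than 45 N (before the jaw meets it), as when dropped from more than about 1 cm (contact force between plate and case above 45 N and contact force between jaw and case below 0.5 N).
It fails at once if other goods are moved by more than 20 mm (distance of any of tin, bangles_a, bangles_b, screwdriver, chai_cup from where it was at the start of the episode above 0.02 m).
It also fails if it takes over 72 s, if anything falls off the work surface, if the arm or the gripper's body presses on something with over 40 N, if the wrist force passes 120 N, or if a joint passes its speed limit or range.

## Robot

A 7-joint arm with a two-finger parallel gripper is mounted at the origin on the work surface. World frame = base frame: x ahead of the robot, y to its left, z up, the work surface at z = 0. Lengths are in m, angles in rad, forces in N, time in s.
With the tool pointing down it reaches from about 0.4 to 0.85 m from the base axis. Payload 10.4 kg.
Tool frame: the origin (TCP) lies midway between the tips of the shut fingers; the grasp point (between the pads) lies 19 mm behind it; z points along the fingers, y is the direction in which the jaws open and shut (so a half turn about z gives the same grasp; the last joint's range is limited). The gripper opens to 85 mm and grips with 20 to 120 N. Pads are 22 mm wide; open, the fingers measure 114 mm over their backs; the gripper's body (76 mm by 85 mm) begins 54 mm behind the grasp point. The pads swing forward as they close: fully open they stand 13 mm farther back than shut.
Start: joints at [1.181, 0.332, -0.065, 1.46, 0.022, 1.35, -0.088], TCP at [0.224, -0.583, 0.231] pointing down, gripper open.
Joint ranges: [-2.6, 2.6], [-0.5, 2.12], [-1.47, 1.34], [0.16, 2.42], [-1.27, 4.41], [0.06, 2.06], [-2.6, 2.6]. Speed limits (rad/s): [2.22, 2.22, 2.79, 2.79, 3.14, 3.14, 3.14].

## Interface

Orientations are given as a unit quaternion [x, y, z, w].
In Python, from bench import monitor, cams, arm gives the robot as it stands.
- The arm moves only by the tool carry_out, never from a script. Its arguments are lists of equal length, an entry for each row: "rot": the turn, a rotation vector about the tool's x, y, z in rad, a list of three; "translation": the shift along the tool's x, y, z in m, a list of three; "claw": the finger opening in m, from 0 to 0.0854. In form: {"rot": [[wx, wy, wz], ...], "translation": [[tx, ty, tz], ...], "claw": [claw, ...]}. A call has 1 to 12 rows; each row is the pose to reach, as a shift and turn from the pose commanded when the call began, along the tool's axes at that moment; what a row does not reach only later rows make up. A row lasts 1/12 s, in which the tool goes at most 41.7 mm and 7.16 degrees, less where a joint would pass 70% of its speed; a pose out of reach is approached as far as the arm can. A call with a gripper value outside its range is refused whole. The fingers move at their own pace and stop on an object; "force" is the grip in N (left out, the last holds). Time passes only in rows, so rows that repeat a pose let the fingers close. It gives the time, the measured TCP pose, the force and the opening at its end, in the units of the state.
- monitor.get_obs(): the state, without advancing time (a new reading comes with each control period).
- cams.read_camera(name): name is "side" or "top"; returns (picture, depth): 384x512x3 uint8, blue, green, red; 384x512 float32, m along the optical axis (not along the pixel's ray), 0 where there is no reading.
- cams.camera_model(name): a dict with "vertical_fov" (degrees; the focal length in pixels is half the picture's height over the tangent of half this angle, whatever the lens; pixels are square), "cx", "cy" (the principal point, pixels), "rvec" (rotation vector, rad) and "tvec" (3), from world to camera coordinates, as OpenCV has them. Camera axes: x right, y down, z forward; pixel columns grow to the right and rows downward; lengths in m; the calibration is good to about 2 mm. A picture is of the moment at which its call begins. camera_model takes no time and is no camera call.
- arm.sign_off(): hands the job in, once; it reports no verdict.
The state is a dict: "time": time; "joint_positions": joint angles; "qvel": joint speeds; "joint_torque": joint torques, N m; "ee_pos": TCP position; "ee_rot": TCP orientation; "ft_force": force on the tool from outside, world axes, zero at the start; "wrist_torque": the same for the moment, N m; "grip_width": finger opening in m.
Only numpy, scipy, OpenCV 4.12 (cv2) and the standard library are available. Lean on these libraries where they do the work, as an engineer would, in place of code of your own. Each camera call takes 0.05 s, during which the arm holds its last target. There are 200 camera calls.

## Working session

There is one attempt and no reset: what is moved stays moved. The work goes in short steps, Python scripts to look and compute and a tool call to move; the robot and the scene stay as the last step left them, time stands still between calls to the robot, and variables do not carry over. Pictures are saved under pics/ and viewed, about 8 in all and at most 12, crops included, and the job is handed in when it is done.

Besides the shell and the picture viewer there is one more tool, called after ">>>" as name(argument=value, ...) on one line, values as JSON. carry_out: Moves the arm, as the interface text tells. Its arguments: {"type":"object","properties":{"rot":{"type":"array","items":{"type":"array","items":{"type":"number"}}},"translation":{"type":"array","items":{"type":"array","items":{"type":"number"}}},"claw":{"type":"array","items":{"type":"number"}},"force":{"type":"number"}},"required":["rot","translation","claw"]}

```bash
mkdir -p pics
cat > h.py <<'E'
import numpy as np, cv2
from bench import monitor, cams, arm
from scipy.spatial.transform import Rotation as R
def cam(n):
    m=cams.camera_model(n); f=192/np.tan(np.radians(m['vertical_fov'])/2)
    Rm=cv2.Rodrigues(np.array(m['rvec'],float))[0]; return f,m['cx'],m['cy'],Rm,np.array(m['tvec'],float).ravel(),m
def pts(n,d):
    f,cx,cy,Rm,t,_=cam(n); v,u=np.mgrid[:384,:512]
    c=np.stack([(u-cx)/f*d,(v-cy)/f*d,d],-1); return (c-t)@Rm
def ray(n,u,v,z):
    f,cx,cy,Rm,t,_=cam(n); o=-Rm.T@t; d=Rm.T@np.array([(u-cx)/f,(v-cy)/f,1]); return o+d*(z-o[2])/d[2]
def proj(n,p):
    f,cx,cy,Rm,t,_=cam(n); c=np.atleast_2d(p)@Rm.T+t; return np.c_[c[:,0]/c[:,2]*f+cx,c[:,1]/c[:,2]*f+cy]
E
python3 - <<'E'
from h import *
for n in('side','top'):
    p,d=cams.read_camera(n); cv2.imwrite(f'pics/{n}0.png',p); np.save(f'{n}0.npy',d); m=cams.camera_model(n); print(m, -cam(n)[3].T@cam(n)[4],(d>0).mean())
a=cv2.imread('pics/top0.png'); cv2.imwrite('pics/top0b.png',cv2.resize(a,(800,600)))
a=cv2.imread('pics/side0.png'); cv2.imwrite('pics/side0b.png',cv2.resize(a,(800,600)))
print(monitor.get_obs())
E
```

```text
{'vertical_fov': 46.53313611925578, 'cx': 253.99266104210568, 'cy': 194.90301646345256, 'rvec': array([ 0.31408409, -2.78543302,  1.1803517 ]), 'tvec': array([0.44971354, 0.31225034, 1.16883571])} [0.28424212 0.70721134 1.04162277] 0.9958140055338541
{'vertical_fov': 46.50546684308259, 'cx': 260.1541585168724, 'cy': 197.14078153384676, 'rvec': array([ 2.1936647 , -2.1289797 ,  0.16110061]), 'tvec': array([-0.23904885,  0.53787286,  1.36996001])} [ 0.36012716 -0.2010241   1.43287813] 0.9958648681640625
{'time': 0.1, 'joint_positions': array([ 1.18138639,  0.33282289, -0.06469154,  1.46085917,  0.02157814,
        1.34992321, -0.08854331]), 'qvel': array([ 0.00035656, -0.00318686, -0.00118562, -0.00342854, -0.00017927,
       -0.00053329,  0.00160359]), 'joint_torque': array([ 1.11488796e-03, -6.26746058e+01,  4.88326396e-02, -3.92433858e+01,
        1.62590516e-02,  6.94224931e-03, -7.45749020e-06]), 'ee_pos': array([ 0.22402397, -0.58310018,  0.23058572]), 'ee_rot': array([ 9.83231548e-01,  1.82360328e-01, -1.40753619e-04, -6.43937109e-04]), 'ft_force': array([ 0.03485837, -0.724847  , -0.0934322 ]), 'wrist_torque': array([-0.00924458,  0.04247306, -0.0233648 ]), 'grip_width': 0.08553719901364575}
```

View pics/top0b.png

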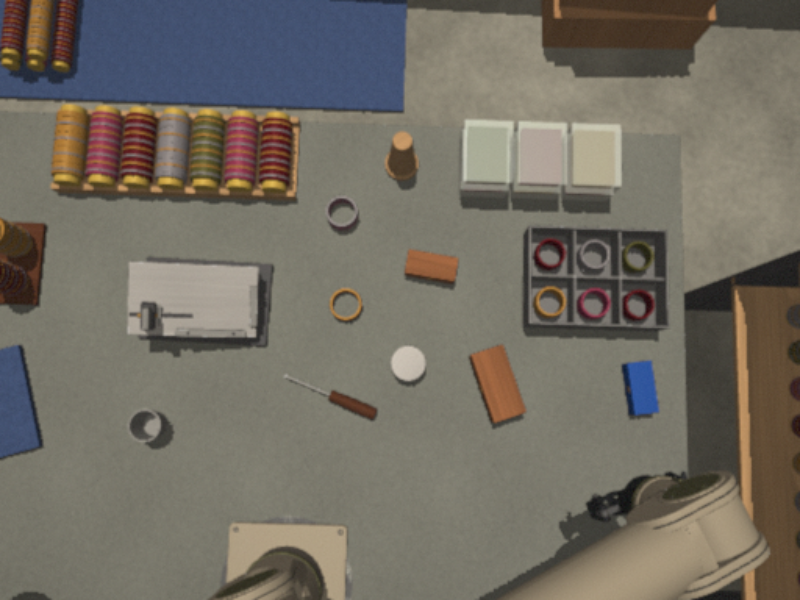

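View pics/side0b.png

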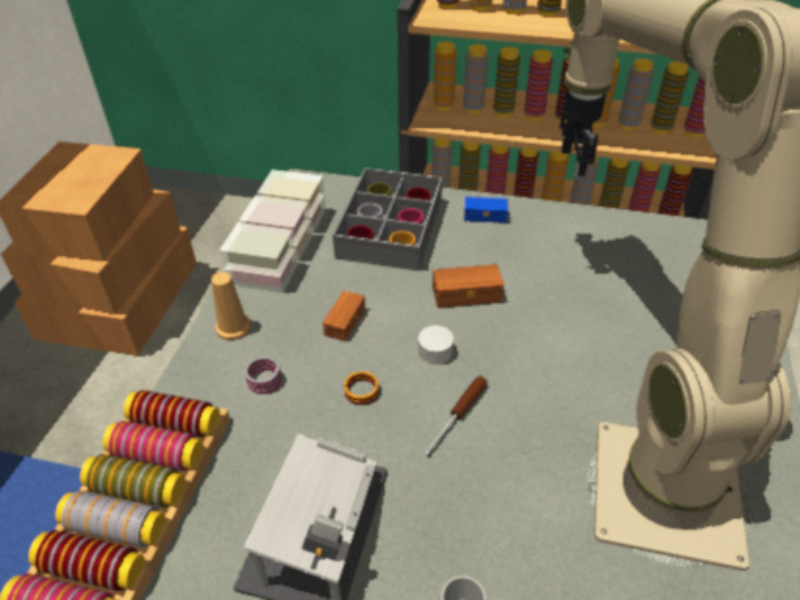

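The top view shows the small wooden case at about (431,266). A larger wooden case at (497,384) and a blue one at (641,388) are the look-alikes. In the jig at (195,300), the end fence is on the right, the low fence at the bottom and the jaw at (150,315). Next I measure these.

```bash
cat > m.py <<'E'
from h import *
import sys
def case(n,p,P):
    hsv=cv2.cvtColor(p,cv2.COLOR_BGR2HSV); m=((hsv[...,0]<14)&(hsv[...,1]>120)&(hsv[...,2]>60)&(P[...,0]>0.4)&(P[...,0]<.85)&(P[...,1]<0.05)&(P[...,1]>-.45)&(P[...,2]>0.005)).astype(np.uint8)
    k,l,s,c=cv2.connectedComponentsWithStats(m)
    for i in range(1,k):
        if s[i,4]<150: continue
        q=P[l==i]; h=np.percentile(q[:,2],90); t=q[abs(q[:,2]-h)<.006]
        print(n,'blob',c[i],s[i,4],'h',h.round(4),end=' ')
        r=cv2.minAreaRect((t[:,:2]*1000).astype(np.float32)); print(np.round(r[0],1),np.round(r[1],1),round(r[2],1))
if __name__=='__main__':
  for n in('side','top'):
    p=cv2.imread(f'pics/{n}0.png'); P=pts(n,np.load(f'{n}0.npy')); case(n,p,P)
    # plate plane
    lo=[.42,.0] 
    s=(P[...,2]>.03)&(P[...,2]<.2)&(P[...,0]>.4)&(P[...,0]<.75)&(P[...,1]>.08)&(P[...,1]<.42)
    q=P[s]; rng=np.random.default_rng(0); best=0
    for _ in range(500):
        a=q[rng.choice(len(q),3,False)]; nn=np.cross(a[1]-a[0],a[2]-a[0]); L=np.linalg.norm(nn)
        if L<1e-6: continue
        nn/=L; nn*=np.sign(nn[2]); 
        if nn[2]<.9: continue
        inl=abs((q-a[0])@nn)<.003
        if inl.sum()>best: best=inl.sum(); bi=inl
    w=q[bi]; c=w.mean(0); nn=np.linalg.svd(w-c,full_matrices=False)[2][2]; nn*=np.sign(nn[2]); rms=((w-c)@nn).std()
    print(n,'plane',c.round(4),nn.round(4),best,rms.round(4))
    e=np.zeros(3);e[:2]=0
    r=cv2.minAreaRect((w[:,:2]*1000).astype(np.float32)); print(np.round(r[0],1),np.round(r[1],1),r[2])
    hh=(P-c)@nn
    img=np.zeros((384,512,3),np.uint8); img[...,2]=np.clip(hh*4000+60,0,255); img[...,1]=p[...,1]
    np.savez(f'{n}pl.npz',c=c,n=nn)
    uv=proj(n,c)[0].astype(int); x0,y0=uv-60
    cr=np.hstack([p[y0:y0+120,x0:x0+120],img[y0:y0+120,x0:x0+120]]) if x0>=0 and y0>=0 else None
    print(n,x0,y0)
    if cr is not None: cv2.imwrite(f'pics/jig_{n}.png',cv2.resize(cr,None,fx=3.3,fy=4.5,interpolation=cv2.INTER_NEAREST) if 0 else cv2.resize(cr,(800,400),interpolation=cv2.INTER_CUBIC))
  a=cv2.imread('pics/jig_top.png');b=cv2.imread('pics/jig_side.png'); 
  cv2.imwrite('pics/jig.png',cv2.resize(np.vstack([a,b]),(600,600)) if 0 else np.vstack([cv2.resize(a,(600,300)),cv2.resize(b,(600,300))]))
E
python3 m.py
```

```text
side blob [288.10909091 182.51111111] 495 h 0.0576 [ 431.7 -389.9] [78.5 72. ] 16.3
side blob [219.52352941 201.44313725] 510 h 0.0435 [ 636.5 -263.5] [105.3  47.5] 81.7
side plane [0.5512 0.206  0.0966] [-0.2388 -0.2357  0.942 ] 3635 0.0013
[544.  196.4] [135.5 236.1] 1.8916575908660889
side 136 262
top blob [275.78500986 169.90729783] 507 h 0.0438 [ 633.5 -269.9] [101.6  50.1] 81.7
top blob [314.98367347 234.18571429] 490 h 0.0583 [ 428.  -396.4] [78.2 65.2] 18.2
top plane [0.5457 0.1945 0.0922] [-0.2518 -0.2351  0.9388] 2256 0.0016
[540.1 193.2] [135.3 229.2] 1.711046576499939
top 62 130
```

View pics/jig.png

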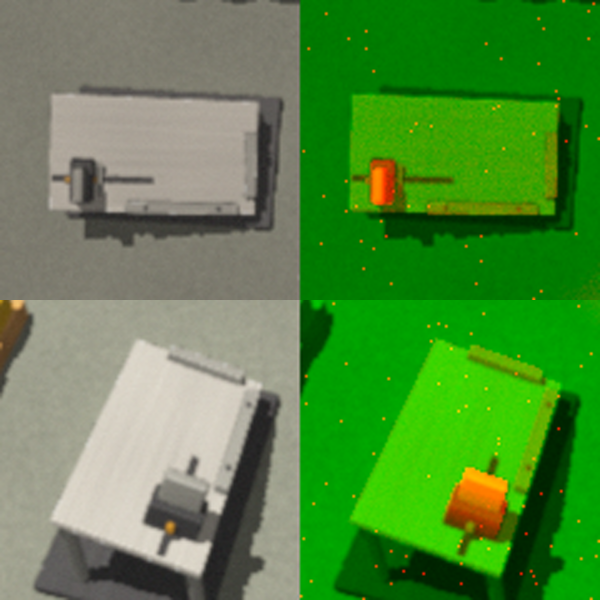

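Both views show the low fence on the lower or right edge, the end fence at the far -y end, and the jaw near the +y end. Now I fit the plate frame in each view.

```bash
cat > jig.py <<'E'
from h import *
def frame(n,p,d,verbose=True):
    P=pts(n,d); z=np.load(f'{n}pl.npz'); c,nn=z['c'],z['n']
    x=np.array([1,0,0])-nn[0]*nn; x/=np.linalg.norm(x); y=np.cross(nn,x)
    B=np.array([x,y,nn]); L=(P-c)@B.T
    m=(abs(L[...,2])<.006)&(abs(L[...,0])<.12)&(abs(L[...,1])<.17)&(P[...,2]>.03)
    mm=cv2.morphologyEx(m.astype(np.uint8),cv2.MORPH_OPEN,np.ones((3,3)))
    f=(L[...,2]>-.006)&(L[...,2]<.016)&(abs(L[...,0])<.12)&(abs(L[...,1])<.17)&(P[...,2]>.03)
    ff=cv2.morphologyEx(f.astype(np.uint8),cv2.MORPH_OPEN,np.ones((3,3)))
    q=L[ff>0][:,:2]
    r=cv2.minAreaRect((q*1000).astype(np.float32)); 
    if verbose: print(n,'rect',np.round(r[0],1),np.round(r[1],1),round(r[2],2))
    a=r[2]; a=a-90 if a>45 else a; a=np.radians(a)
    x2=np.cos(a)*x+np.sin(a)*y; y2=np.cross(nn,x2); B=np.array([x2,y2,nn])
    ctr=c+r[0][0]/1000*x+r[0][1]/1000*y
    o=ctr-.0555*x2-.1055*y2   # rect centre at plate (55.5,105.5)
    return o,B,P
def fences(n,o,B,P):
    L=(P-o)@B.T
    s=(L[...,2]>.006)&(L[...,2]<.014)&(L[...,0]<.02)&(L[...,0]>-.025)&(L[...,1]>.02)&(L[...,1]<.13); q=L[s]; print(n,'low x',np.percentile(q[:,0],[2,50,98]).round(4),'h',np.median(q[:,2]).round(4),len(q))
    s=(L[...,2]>.006)&(L[...,2]<.014)&(L[...,1]<.02)&(L[...,1]>-.025)&(L[...,0]>.015)&(L[...,0]<.08); q=L[s]; print(n,'end y',np.percentile(q[:,1],[2,50,98]).round(4),'h',np.median(q[:,2]).round(4),len(q))
    s=(L[...,2]>.006)&(L[...,2]<.014)&(L[...,0]<.005)&(L[...,0]>-.025); q=L[s]; print('  low fence y range',np.percentile(q[:,1],[1,99]).round(4))
    s=(L[...,2]>.025)&(L[...,2]<.07)&(L[...,1]>.05)&(L[...,0]>-.02)&(L[...,0]<.07)&(L[...,1]<.24); q=L[s]; t=q[q[:,2]>.056]; b=q[q[:,2]<.036]
    print('  fin top x',np.percentile(t[:,0],[2,50,98]).round(4),'y',np.percentile(t[:,1],[2,50,98]).round(4),'h',np.median(t[:,2]).round(4),len(t)); 
    if len(b): print('  block top x',np.percentile(b[:,0],[2,50,98]).round(4),'y',np.percentile(b[:,1],[2,98]).round(4))
if __name__=='__main__':
  for n in('side','top'):
    o,B,P=frame(n,None,np.load(f'{n}0.npy')); print(n,o.round(4),B.round(4).tolist(), 'home',(o+B.T@[.025,.052,.02]).round(4)); fences(n,o,B,P)
E
python3 jig.py
```

```text
side rect [ -7.5 -12.8] [139.2 242.1] 1.96
side [0.4935 0.0929 0.0537] [[0.9705, -0.0248, 0.2398], [-0.0332, 0.9715, 0.2347], [-0.2388, -0.2357, 0.942]] home [0.5113 0.1381 0.0907]
side low x [-0.0136 -0.007  -0.0002] h 0.0097 198
side end y [-0.0145 -0.0052  0.0022] h 0.0094 125
  low fence y range [-1.2992  0.1982]
  fin top x [0.0063 0.0251 0.0436] y [0.1815 0.1892 0.194 ] h 0.0615 110
  block top x [0.0009 0.0243 0.0485] y [0.1777 0.2009]
top rect [-5.6 -5.9] [139.9 238.9] 1.76
top [0.4898 0.0883 0.0506] [[0.9673, -0.0313, 0.2516], [-0.0298, 0.9715, 0.2353], [-0.2518, -0.2351, 0.9388]] home [0.5074 0.1334 0.0879]
top low x [-0.0131 -0.0055  0.0059] h 0.0104 161
top end y [-0.0132 -0.0063  0.0118] h 0.0099 89
  low fence y range [-1.2975  0.1769]
  fin top x [0.0067 0.0263 0.0456] y [0.1812 0.187  0.1926] h 0.0624 67
  block top x [0.0009 0.033  0.0508] y [0.1744 0.199 ]
```

```bash
cat > go.py <<'E'
from h import *
# averaged plate frame
n=np.array([-.2453,-.2354,.940]); n/=np.linalg.norm(n)
px=np.array([.969,-.028,.246]); px-=px@n*n; px/=np.linalg.norm(px); py=np.cross(n,px)
PB=np.array([px,py,n]); O=np.array([.4917,.0906,.0521])
def plate(p): return O+PB.T@np.array(p)
def pose(ydir,zdir):
    z=np.array(zdir,float);z/=np.linalg.norm(z);y=np.array(ydir,float);y-=y@z*z;y/=np.linalg.norm(y)
    return R.from_matrix(np.c_[np.cross(y,z),y,z])
def to(p,Rt):
    s=monitor.get_obs(); R0=R.from_quat(s['ee_rot']); 
    print('rot',(R0.inv()*Rt).as_rotvec().round(4).tolist(),'tr',R0.inv().apply(np.array(p)-s['ee_pos']).round(4).tolist(),'now',s['ee_pos'].round(4),'t',round(s['time'],2),'F',s['ft_force'].round(2),'w',round(s['grip_width'],4))
GR=pose([.9895,-.144,0],[0,0,-1]); PR=pose(px,-n)
E
python3 - <<'E'
from go import *
for k in('side','top'):
    P=pts(k,np.load(f'{k}0.npy'))
    for b in([.55,-.1],[.6,-.18],[.4,.1],[.72,-.27],[.64,.3]):
        s=(abs(P[...,0]-b[0])<.025)&(abs(P[...,1]-b[1])<.025); print(k,b,np.median(P[s][:,2]).round(4),s.sum())
to([.635,-.267,.12],GR)
E
```

```text
side [0.55, -0.1] 0.004 220
side [0.6, -0.18] 0.0011 186
side [0.4, 0.1] 0.0012 326
side [0.72, -0.27] 0.0011 165
side [0.64, 0.3] 0.0058 398
top [0.55, -0.1] 0.0008 228
top [0.6, -0.18] 0.0 234
top [0.4, 0.1] -0.0005 252
top [0.72, -0.27] -0.0004 222
top [0.64, 0.3] 0.0011 158
rot [-0.0012, -0.0007, -1.0595] tr [0.497, -0.1476, 0.1108] now [ 0.224  -0.5831  0.2306] t 0.1 F [ 0.03 -0.72 -0.09] w 0.0855
```

>>> carry_out(rot=[[0,0,-0.5],[0,0,-1.06],[0,0,-1.06],[0,0,-1.06],[0,0,-1.06],[0,0,-1.06],[0,0,-1.06],[0,0,-1.06],[0,0,-1.06],[0,0,-1.06],[0,0,-1.06],[0,0,-1.06]], translation=[[0.497,-0.148,0.05],[0.497,-0.148,0.05],[0.497,-0.148,0.05],[0.497,-0.148,0.05],[0.497,-0.148,0.05],[0.497,-0.148,0.05],[0.497,-0.148,0.05],[0.497,-0.148,0.05],[0.497,-0.148,0.05],[0.497,-0.148,0.05],[0.497,-0.148,0.05],[0.497,-0.148,0.05]], claw=[0.085,0.085,0.085,0.085,0.085,0.085,0.085,0.085,0.085,0.085,0.085,0.085], force=40)

```text
time: 1.1
ee_pos: [0.6196, -0.2785, 0.1827]
ee_rot: [0.756, 0.654, -0.0, -0.0]
ft_force: [0.8, -1.5, -0.1]
grip_width: 0.085
```

```bash
python3 -c "
from go import *
to([.635,-.267,.10],GR)"
```

```text
rot [-0.0006, -0.0, 0.0001] tr [0.0136, 0.0137, 0.0827] now [ 0.6196 -0.2785  0.1827] t 1.1 F [ 0.85 -1.48 -0.05] w 0.085
```

>>> carry_out(rot=[[0,0,0],[0,0,0],[0,0,0],[0,0,0],[0,0,0],[0,0,0]], translation=[[0.0,0.0,0.04],[0.0,0.0,0.08],[0.0,0.0,0.08],[0.0,0.0,0.08],[0.0,0.0,0.08],[0.0,0.0,0.08]], claw=[0.085,0.085,0.085,0.085,0.085,0.085])

```text
time: 1.6
ee_pos: [0.6197, -0.2809, 0.1066]
ee_rot: [0.756, 0.654, 0.001, 0.002]
ft_force: [-0.4, 1.1, 0.8]
grip_width: 0.0848
```

Run:
```python
from go import *
from m import case
to([.635,-.267,.016],GR)
out=[]
for n in('side','top'):
    p,d=cams.read_camera(n); case(n,p,pts(n,d)); u,v=proj(n,[.635,-.267,.05])[0].astype(int)
    q=proj(n,monitor.get_obs()['ee_pos'])[0]; print(n,q.round(1),u,v)
    out.append(cv2.resize(p[v-50:v+50,u-50:u+50],(400,400),interpolation=cv2.INTER_CUBIC)); cv2.circle(out[-1],tuple(int(a) for a in (q-[u-50,v-50])*4),3,(0,255,0),-1)
cv2.imwrite('pics/g1.png',np.hstack(out))
```

```text
rot [0.004, 0.0012, -0.0005] tr [0.0161, 0.0128, 0.0906] now [ 0.6197 -0.2809  0.1066] t 1.6 F [-0.37  1.09  0.82] w 0.0848
side blob [288.21042084 182.5511022 ] 499 h 0.0576 [ 431.6 -390.4] [78.5 70.6] 18.2
side blob [219.42352941 201.61568627] 510 h 0.0433 [ 636.6 -263.6] [105.5  48.9] 82.4
side [224.9 179.7] 220 194
top blob [315.09591837 234.18979592] 490 h 0.0579 [ 427.2 -396.4] [79.9 65.1] 21.0
top [280.4 170.3] 275 168
```

View pics/g1.png

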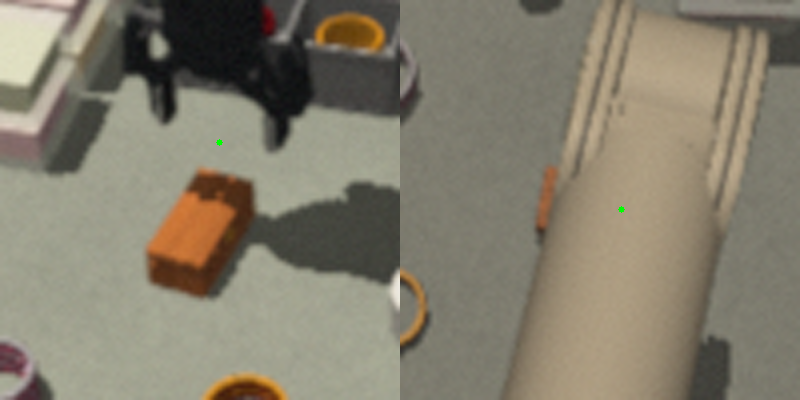

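The side view shows the open fingers just beyond the case, with the jaw axis across its short side, which matches the numbers. I centre over it and descend.

>>> carry_out(rot=[[0,0,0],[0,0,0],[0,0,0],[0,0,0],[0,0,0],[0,0,0],[0,0,0],[0,0,0]], translation=[[0.016,0.013,0.0],[0.016,0.013,0.0],[0.016,0.013,0.03],[0.016,0.013,0.05],[0.016,0.013,0.07],[0.016,0.013,0.09],[0.016,0.013,0.09],[0.016,0.013,0.09]], claw=[0.085,0.085,0.085,0.085,0.085,0.085,0.085,0.085])

```text
time: 2.37
ee_pos: [0.6333, -0.2659, 0.0136]
ee_rot: [0.756, 0.654, -0.0, -0.0]
ft_force: [0.6, -0.4, 0.8]
grip_width: 0.0849
```

```bash
python3 -c "
from go import *
to([.635,-.267,.016],GR)"
```

```text
rot [-0.0007, -0.0002, 0.0004] tr [-0.0008, 0.0018, -0.0024] now [ 0.6333 -0.2659  0.0136] t 2.37 F [ 0.56 -0.36  0.84] w 0.0849
```

>>> carry_out(rot=[[0,0,0],[0,0,0],[0,0,0],[0,0,0],[0,0,0],[0,0,0],[0,0,0],[0,0,0],[0,0,0],[0,0,0]], translation=[[0,0.001,0],[0,0.001,0],[0,0.001,0],[0,0.001,0],[0,0.001,0],[0,0.001,0],[0,0.001,0],[0,0.001,0],[0,0.001,0],[0,0.001,0]], claw=[0.07,0.06,0.05,0.04,0.04,0.04,0.04,0.04,0.04,0.04], force=40)

```text
time: 3.2
ee_pos: [0.6358, -0.2664, 0.0153]
ee_rot: [0.756, 0.654, 0.001, 0.001]
ft_force: [0.2, -0.2, 5.4]
grip_width: 0.049
```

```bash
python3 -c "
from go import *
to([.635,-.267,.016],GR)"
```

```text
rot [0.0029, 0.0008, 0.0005] tr [-0.0008, -0.0007, -0.0007] now [ 0.6358 -0.2664  0.0153] t 3.2 F [ 0.15 -0.25  5.42] w 0.049
```

>>> carry_out(rot=[[0,0,0],[0,0,0],[0,0,0],[0,0,0],[0,0,0],[0,0,0],[0,0,0],[0,0,0]], translation=[[0,0,-0.01],[0,0,-0.03],[0,0,-0.06],[0,0,-0.1],[0,0,-0.13],[0,0,-0.16],[0,0,-0.16],[0,0,-0.16]], claw=[0.04,0.04,0.04,0.04,0.04,0.04,0.04,0.04])

```text
time: 3.87
ee_pos: [0.6355, -0.2662, 0.1763]
ee_rot: [0.756, 0.654, 0.001, 0.002]
ft_force: [0.0, 0.5, -2.9]
grip_width: 0.0492
```

Run:
```python
from go import *
from m import case
to(plate([.032,.060,.09]),PR)
p,d=cams.read_camera('side'); case('side',p,pts('side',d))
u,v=proj('side',monitor.get_obs()['ee_pos'])[0].astype(int)
cv2.imwrite('pics/g2.png',cv2.resize(p[v-50:v+50,u-60:u+60],(720,600),interpolation=cv2.INTER_CUBIC))
```

```text
rot [-0.229, 0.2591, -0.1437] tr [0.3693, -0.1919, 0.0164] now [ 0.6355 -0.2662  0.1763] t 3.87 F [ 0.04  0.54 -2.92] w 0.0492
side blob [213.73522976 165.56892779] 457 h 0.2041 [ 636.6 -260.4] [98.7 50.2] 82.9
side blob [288.15  182.646] 500 h 0.0573 [ 432.3 -391.1] [78.8 70.3] 16.5
```

View pics/g2.png

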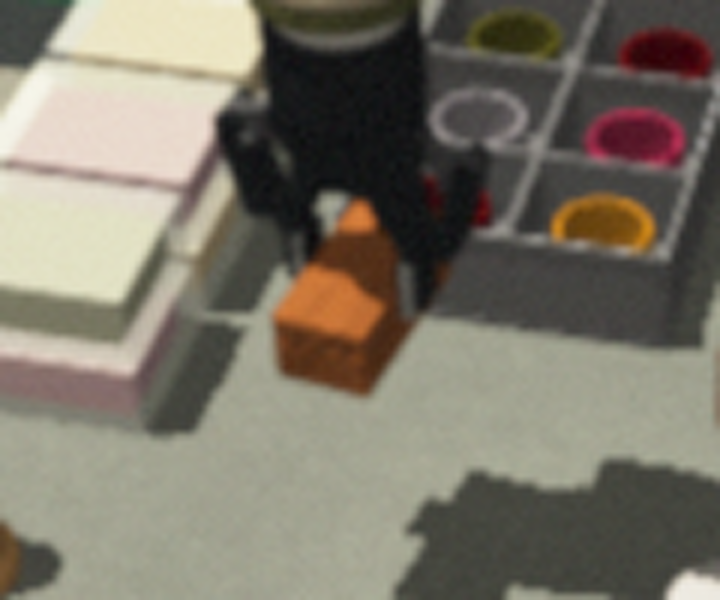

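The case is held square and level between the pads. Moving above the plate now, tilting on the way.

>>> carry_out(rot=[[0,0,0],[-0.03,0.03,-0.02],[-0.07,0.08,-0.04],[-0.11,0.13,-0.07],[-0.15,0.17,-0.1],[-0.19,0.21,-0.12],[-0.22,0.25,-0.14],[-0.229,0.259,-0.144],[-0.229,0.259,-0.144],[-0.229,0.259,-0.144],[-0.229,0.259,-0.144],[-0.229,0.259,-0.144]], translation=[[0.02,-0.01,0],[0.055,-0.03,0],[0.095,-0.05,0.0],[0.135,-0.07,0.0],[0.175,-0.09,0.0],[0.21,-0.11,0.0],[0.25,-0.13,0.005],[0.29,-0.15,0.01],[0.325,-0.17,0.015],[0.355,-0.185,0.016],[0.369,-0.192,0.016],[0.369,-0.192,0.016]], claw=[0.04,0.04,0.04,0.04,0.04,0.04,0.04,0.04,0.04,0.04,0.04,0.04])

```text
time: 4.92
ee_pos: [0.4943, 0.1315, 0.156]
ee_rot: [0.694, 0.7, 0.171, 0.001]
ft_force: [0.7, 0.1, -2.3]
grip_width: 0.0495
```

>>> carry_out(rot=[[0,0,0],[0,0,0],[0,0,0]], translation=[[0,0,0],[0,0,0],[0,0,0]], claw=[0.04,0.04,0.04])

```text
time: 5.17
ee_pos: [0.4976, 0.1255, 0.1568]
ee_rot: [0.697, 0.696, 0.172, 0.002]
ft_force: [0.6, 0.1, -0.9]
grip_width: 0.049
```

Run:
```python
from go import *
to(plate([.032,.060,.09]),PR); to(plate([.032,.060,.022]),PR)
n='side'; p,d=cams.read_camera(n); P=pts(n,d); hsv=cv2.cvtColor(p,cv2.COLOR_BGR2HSV)
L=(P-O)@PB.T
m=(hsv[...,0]<14)&(hsv[...,1]>120)&(abs(L[...,0]-.03)<.06)&(abs(L[...,1]-.06)<.09)&(L[...,2]>.04); q=L[m]; print(m.sum(),np.percentile(q,[3,97],0).round(4))
o,B,P2=np.load('sidepl.npz')['c'],None,None
s=monitor.get_obs();print('TCP plate',(PB@(s['ee_pos']-O)).round(4))
q=proj(n,plate([.03,.09,.05]))[0].astype(int); print(q)
v0=min(q[1]-60,384-120)
cv2.imwrite('pics/g3.png',cv2.resize(p[v0:v0+120,q[0]-80:q[0]+80],(800,600),interpolation=cv2.INTER_CUBIC))
```

```text
rot [-0.0043, -0.0011, -0.003] tr [0.0016, 0.0015, -0.0013] now [0.4976 0.1255 0.1568] t 5.17 F [ 0.63  0.06 -0.95] w 0.049
rot [-0.0043, -0.0011, -0.003] tr [0.0016, 0.0018, 0.0667] now [0.4976 0.1255 0.1568] t 5.17 F [ 0.63  0.06 -0.95] w 0.049
840 [[0.0078 0.0199 0.0816]
 [0.053  0.112  0.1177]]
TCP plate [0.0306 0.0584 0.0888]
[219 303]
```

View pics/g3.png

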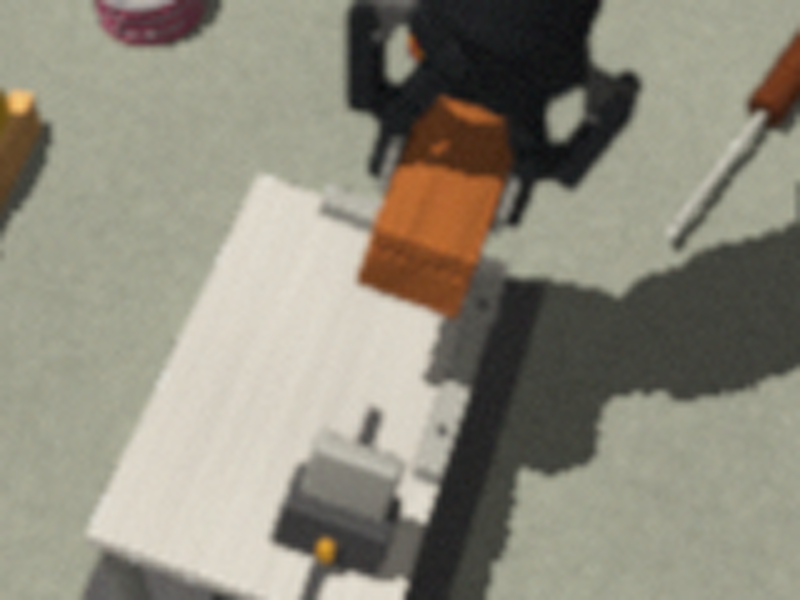

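The case hangs over the low corner, with its far end at plate y≈112 and the fences clear below it. Lowering now.

>>> carry_out(rot=[[-0.003,0,-0.002],[-0.003,0,-0.002],[-0.003,0,-0.002],[-0.003,0,-0.002],[-0.003,0,-0.002],[-0.003,0,-0.002],[-0.003,0,-0.002],[-0.003,0,-0.002],[-0.003,0,-0.002],[-0.003,0,-0.002]], translation=[[0.001,0.002,0.01],[0.001,0.002,0.02],[0.001,0.002,0.03],[0.001,0.002,0.04],[0.001,0.002,0.047],[0.001,0.002,0.054],[0.001,0.002,0.06],[0.001,0.002,0.064],[0.001,0.002,0.064],[0.001,0.002,0.064]], claw=[0.04,0.04,0.04,0.04,0.04,0.04,0.04,0.04,0.04,0.04])

```text
time: 6.05
ee_pos: [0.5149, 0.143, 0.0978]
ee_rot: [0.695, 0.698, 0.173, 0.003]
ft_force: [0.1, 0.7, -1.6]
grip_width: 0.0494
```

Run:
```python
from go import *
to(plate([.032,.060,.0155]),PR)
s=monitor.get_obs();print('TCP plate',(PB@(s['ee_pos']-O)).round(4))
n='side'; p,d=cams.read_camera(n); P=pts(n,d); L=(P-O)@PB.T; hsv=cv2.cvtColor(p,cv2.COLOR_BGR2HSV)
m=(hsv[...,0]<14)&(hsv[...,1]>120)&(abs(L[...,0]-.03)<.06)&(abs(L[...,1]-.06)<.09)&(L[...,2]>.0); q=L[m]; print(m.sum(),np.percentile(q,[1,3,97,99],0).round(4))
g=(abs(L[...,0]-.09)<.02)&(abs(L[...,1]-.08)<.05)&(abs(L[...,2])<.02); print('plate h in this view',np.median(L[g][:,2]).round(4))
```

```text
rot [-0.0009, -0.0017, 0.0012] tr [-0.0009, -0.0003, 0.0094] now [0.5149 0.143  0.0978] t 6.05 F [ 0.11  0.74 -1.65] w 0.0494
TCP plate [0.0323 0.0609 0.0249]
789 [[0.0076 0.0243 0.011 ]
 [0.0091 0.0275 0.0154]
 [0.0542 0.1144 0.0535]
 [0.0555 0.1153 0.0795]]
plate h in this view -0.0002
```

>>> carry_out(rot=[[0,0,0],[0,0,0],[0,0,0],[0,0,0],[0,0,0]], translation=[[0,0,0.002],[0,0,0.004],[0,0,0.006],[0,0,0.006],[0,0,0.006]], claw=[0.04,0.04,0.04,0.04,0.04])

```text
time: 6.52
ee_pos: [0.5164, 0.1443, 0.0921]
ee_rot: [0.695, 0.698, 0.173, 0.003]
ft_force: [0.3, -0.4, -1.3]
grip_width: 0.0494
```

>>> carry_out(rot=[[0,0,0],[0,0,0],[0,0,0]], translation=[[0,0,0.001],[0,0,0.001],[0,0,0.001]], claw=[0.04,0.04,0.04])

```text
time: 6.77
ee_pos: [0.5167, 0.1445, 0.0912]
ee_rot: [0.695, 0.698, 0.173, 0.003]
ft_force: [-0.1, -0.1, -1.9]
grip_width: 0.0491
```

>>> carry_out(rot=[[0,0,0],[0,0,0],[0,0,0]], translation=[[0,0,0.001],[0,0,0.001],[0,0,0.001]], claw=[0.04,0.04,0.04])

```text
time: 7.02
ee_pos: [0.5169, 0.1448, 0.0902]
ee_rot: [0.695, 0.698, 0.173, 0.003]
ft_force: [-0.5, 1.2, -1.3]
grip_width: 0.0492
```

>>> carry_out(rot=[[0,0,0],[0,0,0],[0,0,0]], translation=[[0,0,0.001],[0,0,0.001],[0,0,0.001]], claw=[0.04,0.04,0.04])

```text
time: 7.27
ee_pos: [0.5171, 0.145, 0.0893]
ee_rot: [0.695, 0.698, 0.173, 0.003]
ft_force: [0.0, -1.0, -2.0]
grip_width: 0.0489
```

>>> carry_out(rot=[[0,0,0],[0,0,0],[0,0,0]], translation=[[0,0,0.001],[0,0,0.001],[0,0,0.001]], claw=[0.04,0.04,0.04])

```text
time: 7.52
ee_pos: [0.5174, 0.1452, 0.0884]
ee_rot: [0.695, 0.698, 0.173, 0.003]
ft_force: [0.1, -0.2, -2.0]
grip_width: 0.0493
```

>>> carry_out(rot=[[0,0,0],[0,0,0],[0,0,0]], translation=[[0,0,0.001],[0,0,0.001],[0,0,0.001]], claw=[0.04,0.04,0.04])

```text
time: 7.77
ee_pos: [0.5182, 0.1454, 0.0882]
ee_rot: [0.695, 0.697, 0.173, 0.004]
ft_force: [-3.3, -2.5, 8.4]
grip_width: 0.0495
```

>>> carry_out(rot=[[0,0,0],[0,0,0],[0,0,0]], translation=[[0,0,0.0008],[0,0,0.0008],[0,0,0.0008]], claw=[0.04,0.04,0.04])

```text
time: 8.02
ee_pos: [0.519, 0.1454, 0.0883]
ee_rot: [0.695, 0.697, 0.173, 0.004]
ft_force: [-9.5, -5.8, 21.1]
grip_width: 0.0491
```

Contact is clear. I back off about 1 mm, then open.

>>> carry_out(rot=[[0,0,0],[0,0,0],[0,0,0]], translation=[[0,0,-0.0013],[0,0,-0.0013],[0,0,-0.0013]], claw=[0.04,0.04,0.04])

```text
time: 8.27
ee_pos: [0.5176, 0.1453, 0.088]
ee_rot: [0.695, 0.698, 0.173, 0.003]
ft_force: [-2.1, -1.3, 4.5]
grip_width: 0.0494
```

>>> carry_out(rot=[[0,0,0],[0,0,0],[0,0,0],[0,0,0],[0,0,0],[0,0,0],[0,0,0],[0,0,0]], translation=[[0,0,0],[0,0,0],[0,0,0],[0,0,0],[0,0,0],[0,0,0],[0,0,0],[0,0,0]], claw=[0.085,0.085,0.085,0.085,0.085,0.085,0.085,0.085])

```text
time: 8.93
ee_pos: [0.5175, 0.1453, 0.0879]
ee_rot: [0.695, 0.698, 0.173, 0.003]
ft_force: [-0.1, 0.5, -0.1]
grip_width: 0.085
```

```bash
cat > chk.py <<'E'
from go import *
def chk(tag,pic=None):
    s=monitor.get_obs();print(tag,'t',round(s['time'],2),'TCP plate',(PB@(s['ee_pos']-O)).round(4),'F plate',(PB@s['ft_force']).round(2))
    im=[]
    for n in('side','top'):
        p,d=cams.read_camera(n); P=pts(n,d); L=(P-O)@PB.T; hsv=cv2.cvtColor(p,cv2.COLOR_BGR2HSV)
        m=(hsv[...,0]<14)&(hsv[...,1]>120)&(abs(L[...,0]-.03)<.06)&(abs(L[...,1]-.06)<.09)&(L[...,2]>.0)&(L[...,2]<.06); q=L[m]
        if m.sum()>50:
            print(n,m.sum(),np.percentile(q,[3,97],0).round(4).tolist()); t=q[abs(q[:,2]-.04)<.007]; r=cv2.minAreaRect((t[:,:2]*1000).astype(np.float32)); print('  top rect',np.round(r[0],1),np.round(r[1],1),round(r[2],1))
        c=proj(n,plate([.04,.09,.05]))[0].astype(int); v0=min(c[1]-60,264); im.append(cv2.resize(p[v0:v0+120,c[0]-60:c[0]+60],(400,400),interpolation=cv2.INTER_CUBIC))
    if pic: cv2.imwrite(pic,np.hstack(im))
E
python3 -c "
from chk import *
chk('rel'); to(plate([.032,.06,.09]),PR)"
```

```text
rel t 8.93 TCP plate [0.0323 0.0608 0.0145] F plate [-0.13  0.46 -0.13]
side 742 [[0.0022, 0.0258, 0.0061], [0.0483, 0.1071, 0.0427]]
  top rect [26.9 62.8] [48.3 90.4] 0.3
top 60 [[0.0108, -0.0002, 0.0245], [0.0485, 0.0985, 0.0441]]
  top rect [27.5 49.1] [99.1 40. ] 89.7
rot [-0.0006, -0.0014, 0.001] tr [-0.0007, -0.0004, -0.0755] now [0.5176 0.1453 0.0879] t 9.03 F [ 0.06 -0.12  0.22] w 0.0852
```

>>> carry_out(rot=[[0,0,0],[0,0,0],[0,0,0],[0,0,0],[0,0,0],[0,0,0]], translation=[[0,0,-0.01],[0,0,-0.03],[0,0,-0.06],[0,0,-0.1],[0,0,-0.11],[0,0,-0.11]], claw=[0.085,0.085,0.085,0.085,0.085,0.085])

```text
time: 9.53
ee_pos: [0.492, 0.1185, 0.1945]
ee_rot: [0.695, 0.697, 0.174, 0.006]
ft_force: [0.5, -0.7, -0.4]
grip_width: 0.0852
```

```bash
python3 -c "
from chk import *
to(plate([.025,.230,.12]),PR)"
```

```text
rot [0.005, 0.0005, 0.0013] tr [0.1695, -0.0094, 0.0072] now [0.492  0.1185 0.1945] t 9.53 F [ 0.47 -0.69 -0.42] w 0.0852
```

>>> carry_out(rot=[[0,0,0],[0,0,0],[0,0,0],[0,0,0],[0,0,0],[0,0,0],[0,0,0],[0,0,0],[0,0,0],[0,0,0]], translation=[[0.03,0,0],[0.07,-0.005,0],[0.11,-0.008,0],[0.15,-0.008,0],[0.17,-0.008,0],[0.17,-0.008,0],[0.17,-0.008,0],[0.17,-0.008,0],[0.17,-0.008,0],[0.17,-0.008,0]], claw=[0.085,0.05,0.02,0,0,0,0,0,0,0])

```text
time: 10.37
ee_pos: [0.4775, 0.2834, 0.2289]
ee_rot: [0.696, 0.697, 0.172, 0.003]
ft_force: [0.0, 0.3, -0.5]
grip_width: 0.0001
```

```bash
python3 -c "
from chk import *
from jig import fences
chk('above','pics/c1.png'); to(plate([.025,.230,.042]),PR)
for n in('side','top'):
    p,d=cams.read_camera(n); fences(n,O,PB,pts(n,d))
"
```

```text
above t 10.37 TCP plate [0.0243 0.2293 0.1244] F plate [-0.1   0.12 -0.59]
top 592 [[0.0024, 0.0027, 0.0304], [0.0484, 0.0974, 0.046]]
  top rect [24.4 50.3] [ 48.6 101. ] 0.9
rot [-0.0006, -0.0008, -0.0003] tr [0.0002, 0.0006, 0.0826] now [0.4775 0.2837 0.2293] t 10.47 F [-0.69  0.06 -0.03] w -0.0005
side low x [-0.0113 -0.0035  0.006 ] h 0.0101 70Traceback (most recent call last):
  File "<string>", line 6, in <module>
    p,d=cams.read_camera(n); fences(n,O,PB,pts(n,d))
                             ~~~~~~^^^^^^^^^^^^^^^^^
  File "jig.py", line 21, in fences
    s=(L[...,2]>.006)&(L[...,2]<.014)&(L[...,1]<.02)&(L[...,1]>-.025)&(L[...,0]>.015)&(L[...,0]<.08); q=L[s]; print(n,'end y',np.percentile(q[:,1],[2,50,98]).round(4),'h',np.median(q[:,2]).round(4),len(q))
                                                                                                                              ~~~~~~~~~~~~~^^^^^^^^^^^^^^^^^^
    return _quantile_unchecked(
        a, q, axis, out, overwrite_input, method, keepdims, weights)
    return _ureduce(a,
                    func=_quantile_ureduce_func,
    ...<5 lines>...
                    overwrite_input=overwrite_input,
                    method=method)
    r = func(a, **kwargs)
    result = _quantile(arr,
                       quantiles=q,
    ...<2 lines>...
                       out=out,
                       weights=wgt)
    slices_having_nans = np.isnan(arr[-1, ...])
                                  ~~~^^^^^^^^^
IndexError: index -1 is out of bounds for axis 0 with size 0
```

View pics/c1.png

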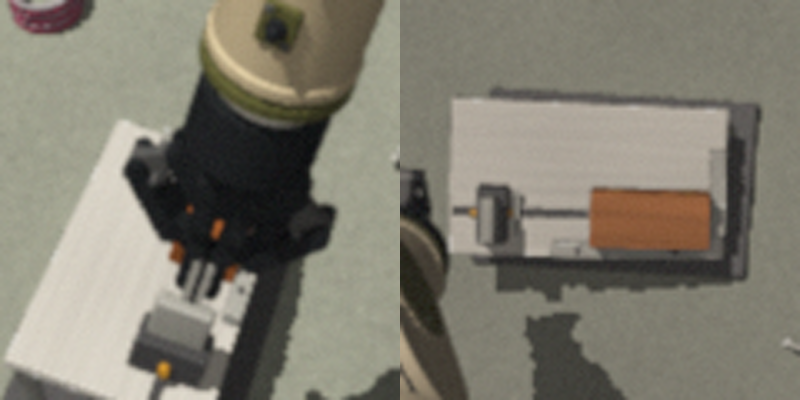

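The top view shows the case lying square against both fences, and the jaw is still open. Next the shut fingers go down behind the fin.

>>> carry_out(rot=[[0,0,0],[0,0,0],[0,0,0],[0,0,0],[0,0,0],[0,0,0]], translation=[[0,0,0.02],[0,0,0.045],[0,0,0.07],[0,0,0.081],[0,0,0.081],[0,0,0.081]], claw=[0,0,0,0,0,0])

```text
time: 11.02
ee_pos: [0.4968, 0.3039, 0.1532]
ee_rot: [0.695, 0.698, 0.173, 0.002]
ft_force: [-0.1, -0.1, 0.5]
grip_width: 0.0001
```

```bash
python3 -c "
from chk import *
chk('down'); to(plate([.025,.210,.042]),PR); "
```

```text
down t 11.02 TCP plate [0.0238 0.2308 0.0436] F plate [0.03 0.07 0.54]
top 588 [[0.0027, 0.0027, 0.0294], [0.0484, 0.0975, 0.0448]]
  top rect [24.3 50.3] [ 49.2 100.8] 0.8
rot [0.0007, -0.0017, 0.001] tr [-0.0211, 0.0002, 0.0026] now [0.4975 0.3039 0.1545] t 11.12 F [0.19 0.05 0.48] w 0.0002
```

>>> carry_out(rot=[[0,0,0],[0,0,0],[0,0,0],[0,0,0],[0,0,0],[0,0,0],[0,0,0],[0,0,0],[0,0,0],[0,0,0],[0,0,0],[0,0,0]], translation=[[-0.004,0,0.001],[-0.008,0,0.001],[-0.012,0,0.001],[-0.016,0,0.001],[-0.019,0,0.001],[-0.022,0,0.001],[-0.025,0,0.001],[-0.028,0,0.001],[-0.031,0,0.001],[-0.034,0,0.001],[-0.037,0,0.001],[-0.04,0,0.001]], claw=[0,0,0,0,0,0,0,0,0,0,0,0])

```text
time: 12.12
ee_pos: [0.4987, 0.2651, 0.1431]
ee_rot: [0.695, 0.698, 0.173, 0.003]
ft_force: [0.1, 1.2, 0.8]
grip_width: -0.0003
```

```bash
cat > f.py <<'E'
from go import *
s=monitor.get_obs();print('t',round(s['time'],2),'TCP plate',(PB@(s['ee_pos']-O)).round(5),'F plate',(PB@s['ft_force']).round(2), R.from_quat(s['ee_rot']).inv().apply(s['ft_force']).round(2))
E
python3 f.py
```

```text
t 12.12 TCP plate [0.02428 0.19072 0.04275] F plate [0.25 1.35 0.49] [ 1.35  0.25 -0.48]
```

>>> carry_out(rot=[[0,0,0],[0,0,0],[0,0,0],[0,0,0],[0,0,0],[0,0,0],[0,0,0]], translation=[[-0.003,0,0],[-0.006,0,0],[-0.009,0,0],[-0.012,0,0],[-0.015,0,0],[-0.015,0,0],[-0.015,0,0]], claw=[0,0,0,0,0,0,0])

```text
time: 12.7
ee_pos: [0.4991, 0.2499, 0.1391]
ee_rot: [0.696, 0.697, 0.172, 0.003]
ft_force: [0.1, 0.5, -0.3]
grip_width: 0.0003
```

```bash
python3 f.py; python3 -c "
from chk import *
n='top'; p,d=cams.read_camera(n); L=(pts(n,d)-O)@PB.T
s=(L[...,2]>.056)&(L[...,2]<.068)&(L[...,1]>.1)&(L[...,1]<.24)&(abs(L[...,0]-.025)<.03); print(np.percentile(L[s],[2,50,98],0).round(4),s.sum())
c=proj(n,plate([.04,.12,.05]))[0].astype(int); cv2.imwrite('pics/p1.png',cv2.resize(p[c[1]-45:c[1]+45,c[0]-60:c[0]+60],(640,480),interpolation=cv2.INTER_CUBIC))
"
```

```text
t 12.7 TCP plate [0.02408 0.17498 0.0425 ] F plate [ 0.02  0.45 -0.46] [0.45 0.02 0.46]
[[0.0288 0.1491 0.0581]
 [0.037  0.1521 0.0629]
 [0.0423 0.1579 0.0669]] 17
```

View pics/p1.png

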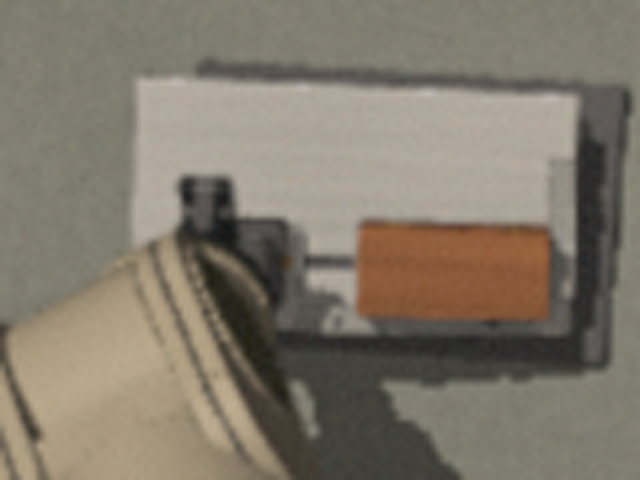

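The picture shows the fin being pushed, with the block front at about y = 145 mm and the case still home. I push another 20 mm, then feel for contact.

>>> carry_out(rot=[[0,0,0],[0,0,0],[0,0,0],[0,0,0],[0,0,0],[0,0,0],[0,0,0],[0,0,0],[0,0,0]], translation=[[-0.003,0,0],[-0.006,0,0],[-0.009,0,0],[-0.012,0,0],[-0.015,0,0],[-0.017,0,0],[-0.019,0,0],[-0.019,0,0],[-0.019,0,0]], claw=[0,0,0,0,0,0,0,0,0])

```text
time: 13.5
ee_pos: [0.5, 0.2316, 0.1349]
ee_rot: [0.696, 0.697, 0.173, 0.003]
ft_force: [1.1, 0.5, 0.3]
grip_width: -0.0002
```

>>> carry_out(rot=[[0,0,0],[0,0,0],[0,0,0],[0,0,0]], translation=[[-0.0005,0,0],[-0.001,0,0],[-0.0015,0,0],[-0.002,0,0]], claw=[0,0,0,0])

```text
time: 13.83
ee_pos: [0.5, 0.2305, 0.1347]
ee_rot: [0.695, 0.698, 0.173, 0.003]
ft_force: [-0.3, 2.1, -0.0]
grip_width: -0.0002
```

```bash
python3 f.py
```

```text
t 13.83 TCP plate [0.02442 0.15503 0.04268] F plate [-0.31  2.03 -0.44] [ 2.03 -0.3   0.45]
```

```bash
python3 -c "
from chk import *
n='top'; p,d=cams.read_camera(n); L=(pts(n,d)-O)@PB.T
ys=np.arange(.096,.150,.002)
for x in(.012,.036,.041):
    uv=proj(n,[plate([x,y,0.004]) for y in ys]).astype(np.float32)
    c=cv2.remap(p,uv[:,0][None],uv[:,1][None],cv2.INTER_LINEAR)[0]; h=cv2.remap(d,uv[:,0][None],uv[:,1][None],cv2.INTER_NEAREST)[0]
    hh=cv2.remap(L[...,2].astype(np.float32),uv[:,0][None],uv[:,1][None],cv2.INTER_NEAREST)[0]
    print(x,[(int(1000*y),int(a[0]),int(a[2]),int(1000*q)) for y,a,q in zip(ys,c,hh)])
"
```

```text
0.012 [(96, 58, 142, 40), (98, 58, 141, 38), (100, 64, 142, 38), (102, 78, 146, 38), (104, 119, 159, 4), (106, 143, 167, 4), (108, 150, 169, -3), (110, 126, 142, 4), (112, 103, 114, 4), (114, 83, 91, 10), (116, 77, 84, 10), (118, 77, 84, -2), (120, 75, 83, -2), (122, 67, 74, 7), (124, 56, 60, 28), (126, 46, 49, 28), (128, 38, 41, 177), (130, 40, 52, 240), (132, 50, 68, 240), (134, 64, 87, 253), (136, 71, 96, 252), (138, 70, 95, 266), (140, 66, 88, 266), (142, 55, 73, 363), (144, 43, 58, 377), (146, 32, 46, 377), (148, 27, 39, 389)]
0.036 [(96, 59, 143, 38), (98, 59, 142, 38), (100, 62, 142, 40), (102, 81, 144, 36), (104, 112, 155, 36), (106, 142, 167, -1), (108, 152, 170, -1), (110, 135, 150, -1), (112, 115, 128, -1), (114, 100, 111, 9), (116, 93, 104, 12), (118, 88, 98, 12), (120, 85, 93, -2), (122, 70, 76, 16), (124, 65, 70, 16), (126, 66, 72, 30), (128, 70, 73, 30), (130, 66, 70, 48), (132, 64, 70, 48), (134, 73, 82, 56), (136, 75, 85, 63), (138, 76, 85, 63), (140, 76, 82, 60), (142, 75, 82, 61), (144, 67, 72, 61), (146, 54, 57, 93), (148, 36, 38, 102)]
0.041 [(96, 59, 146, 40), (98, 61, 147, 40), (100, 64, 147, 34), (102, 85, 150, 38), (104, 113, 157, 38), (106, 140, 165, 6), (108, 148, 168, -1), (110, 140, 158, 0), (112, 129, 145, 0), (114, 121, 136, 6), (116, 120, 132, 7), (118, 114, 125, 7), (120, 102, 112, 3), (122, 77, 85, 13), (124, 65, 71, 13), (126, 65, 71, 22), (128, 72, 77, 31), (130, 74, 79, 31), (132, 75, 80, 31), (134, 78, 83, 26), (136, 80, 85, 29), (138, 82, 86, 29), (140, 84, 87, 29), (142, 80, 86, 32), (144, 72, 78, 32), (146, 60, 65, 27), (148, 40, 43, 112)]
```

The gap from pad to case is about 8–9 mm. I advance 5 mm, then take small steps.

>>> carry_out(rot=[[0,0,0],[0,0,0],[0,0,0],[0,0,0],[0,0,0],[0,0,0],[0,0,0]], translation=[[-0.001,0,0],[-0.002,0,0],[-0.003,0,0],[-0.004,0,0],[-0.0045,0,0],[-0.005,0,0],[-0.005,0,0]], claw=[0,0,0,0,0,0,0])

```text
time: 14.47
ee_pos: [0.5001, 0.2252, 0.1333]
ee_rot: [0.695, 0.697, 0.173, 0.003]
ft_force: [0.2, 2.4, 1.5]
grip_width: -0.0
```

>>> carry_out(rot=[[0,0,0],[0,0,0]], translation=[[-0.0003,0,0],[-0.0006,0,0]], claw=[0,0])

```text
time: 14.63
ee_pos: [0.5001, 0.2248, 0.1332]
ee_rot: [0.695, 0.698, 0.173, 0.003]
ft_force: [1.0, 1.8, 1.2]
grip_width: 0.0002
```

```bash
python3 f.py
```

```text
t 14.63 TCP plate [0.02428 0.14918 0.04262] F plate [1.17 1.98 0.43] [ 1.98  1.18 -0.43]
```

>>> carry_out(rot=[[0,0,0],[0,0,0],[0,0,0]], translation=[[-0.0004,0,0],[-0.0008,0,0],[-0.0008,0,0]], claw=[0,0,0])

```text
time: 14.88
ee_pos: [0.5001, 0.2239, 0.133]
ee_rot: [0.695, 0.698, 0.173, 0.003]
ft_force: [0.8, 0.6, 1.1]
grip_width: 0.0001
```

>>> carry_out(rot=[[0,0,0],[0,0,0],[0,0,0]], translation=[[-0.0004,0,0],[-0.0008,0,0],[-0.0008,0,0]], claw=[0,0,0])

```text
time: 15.13
ee_pos: [0.5001, 0.2231, 0.1328]
ee_rot: [0.695, 0.697, 0.173, 0.003]
ft_force: [-0.8, 0.9, 1.8]
grip_width: 0.0002
```

>>> carry_out(rot=[[0,0,0],[0,0,0],[0,0,0]], translation=[[-0.0004,0,0],[-0.0008,0,0],[-0.0008,0,0]], claw=[0,0,0])

```text
time: 15.38
ee_pos: [0.5001, 0.2223, 0.1326]
ee_rot: [0.695, 0.698, 0.173, 0.003]
ft_force: [0.6, 1.5, 0.9]
grip_width: -0.0001
```

>>> carry_out(rot=[[0,0,0],[0,0,0],[0,0,0]], translation=[[-0.0004,0,0],[-0.0007,0,0],[-0.0007,0,0]], claw=[0,0,0])

```text
time: 15.63
ee_pos: [0.5001, 0.2217, 0.1324]
ee_rot: [0.695, 0.698, 0.173, 0.003]
ft_force: [0.3, 1.3, 1.6]
grip_width: 0.0002
```

>>> carry_out(rot=[[0,0,0],[0,0,0],[0,0,0]], translation=[[-0.0004,0,0],[-0.0007,0,0],[-0.0007,0,0]], claw=[0,0,0])

```text
time: 15.88
ee_pos: [0.5001, 0.221, 0.1322]
ee_rot: [0.695, 0.698, 0.173, 0.003]
ft_force: [0.5, 2.0, 0.2]
grip_width: -0.0
```

>>> carry_out(rot=[[0,0,0],[0,0,0],[0,0,0]], translation=[[-0.0004,0,0],[-0.0007,0,0],[-0.0007,0,0]], claw=[0,0,0])

```text
time: 16.13
ee_pos: [0.5001, 0.2203, 0.1321]
ee_rot: [0.695, 0.698, 0.173, 0.003]
ft_force: [0.7, 1.7, 1.6]
grip_width: 0.0
```

>>> carry_out(rot=[[0,0,0],[0,0,0],[0,0,0]], translation=[[-0.0004,0,0],[-0.0007,0,0],[-0.0007,0,0]], claw=[0,0,0])

```text
time: 16.38
ee_pos: [0.5002, 0.2197, 0.1319]
ee_rot: [0.695, 0.698, 0.173, 0.003]
ft_force: [0.2, 1.7, 1.1]
grip_width: -0.0002
```

>>> carry_out(rot=[[0,0,0],[0,0,0],[0,0,0]], translation=[[-0.0004,0,0],[-0.0007,0,0],[-0.0007,0,0]], claw=[0,0,0])

```text
time: 16.63
ee_pos: [0.5002, 0.219, 0.1317]
ee_rot: [0.695, 0.698, 0.173, 0.003]
ft_force: [0.7, 2.5, 1.4]
grip_width: 0.0001
```

>>> carry_out(rot=[[0,0,0],[0,0,0],[0,0,0]], translation=[[-0.0004,0,0],[-0.0007,0,0],[-0.0007,0,0]], claw=[0,0,0])

```text
time: 16.88
ee_pos: [0.5002, 0.2188, 0.1318]
ee_rot: [0.695, 0.698, 0.173, 0.003]
ft_force: [0.1, 5.4, 0.3]
grip_width: 0.0005
```

```bash
python3 f.py; python3 -c "
from chk import *
n='top'; p,d=cams.read_camera(n); 
ys=np.arange(.096,.126,.002)
for x in(.036,.041):
    uv=proj(n,[plate([x,y,0.004]) for y in ys]).astype(np.float32)
    c=cv2.remap(p,uv[:,0][None],uv[:,1][None],cv2.INTER_LINEAR)[0]
    print(x,[(int(1000*y),int(a[0]),int(a[2])) for y,a in zip(ys,c)])
"
```

```text
t 16.88 TCP plate [0.02425 0.14304 0.04262] F plate [ 0.    5.29 -1.01] [5.28 0.01 1.02]
0.036 [(96, 58, 142), (98, 59, 143), (100, 64, 144), (102, 72, 140), (104, 77, 123), (106, 79, 103), (108, 81, 93), (110, 70, 77), (112, 62, 67), (114, 66, 70), (116, 66, 72), (118, 66, 72), (120, 67, 72), (122, 72, 80), (124, 74, 83)]
0.041 [(96, 61, 148), (98, 61, 148), (100, 64, 147), (102, 77, 141), (104, 86, 128), (106, 91, 114), (108, 89, 101), (110, 76, 83), (112, 65, 71), (114, 67, 72), (116, 71, 76), (118, 74, 80), (120, 74, 81), (122, 76, 83), (124, 77, 85)]
```

Contact: 5.3 N of push, and the picture shows the gap closed. I increase in small steps.

>>> carry_out(rot=[[0,0,0],[0,0,0]], translation=[[-0.0002,0,0],[-0.0003,0,0]], claw=[0,0])

```text
time: 17.1
ee_pos: [0.5002, 0.2188, 0.1318]
ee_rot: [0.695, 0.698, 0.173, 0.003]
ft_force: [1.3, 7.1, 0.9]
grip_width: 0.0001
```

```bash
python3 f.py
```

```text
t 17.1 TCP plate [0.02425 0.14302 0.04263] F plate [ 1.25  7.04 -1.08] [7.03 1.27 1.09]
```

>>> carry_out(rot=[[0,0,0],[0,0,0],[0,0,0]], translation=[[-0.0002,0,0],[-0.0004,0,0],[-0.0004,0,0]], claw=[0,0,0])

```text
time: 17.35
ee_pos: [0.5002, 0.2188, 0.1318]
ee_rot: [0.695, 0.698, 0.173, 0.003]
ft_force: [0.5, 8.2, 0.1]
grip_width: 0.0001
```

```bash
python3 f.py
```

```text
t 17.35 TCP plate [0.02425 0.143   0.04265] F plate [ 0.32  7.98 -1.95] [7.97 0.34 1.97]
```

>>> carry_out(rot=[[0,0,0],[0,0,0],[0,0,0]], translation=[[-0.0002,0,0],[-0.0004,0,0],[-0.0004,0,0]], claw=[0,0,0])

```text
time: 17.6
ee_pos: [0.5002, 0.2188, 0.1318]
ee_rot: [0.695, 0.698, 0.174, 0.003]
ft_force: [0.7, 8.4, -0.2]
grip_width: 0.0002
```

>>> carry_out(rot=[[0,0,0]], translation=[[0,0,0]], claw=[0])

```text
time: 17.68
ee_pos: [0.5002, 0.2188, 0.1318]
ee_rot: [0.695, 0.698, 0.174, 0.003]
ft_force: [0.6, 8.2, 0.4]
grip_width: 0.0001
```

>>> carry_out(rot=[[0,0,0]], translation=[[0,0,0]], claw=[0])

```text
time: 17.77
ee_pos: [0.5002, 0.2188, 0.1318]
ee_rot: [0.695, 0.698, 0.174, 0.003]
ft_force: [0.6, 8.9, 0.0]
grip_width: -0.0003
```

```bash
python3 f.py
```

```text
t 17.77 TCP plate [0.02422 0.14302 0.04265] F plate [ 0.33  8.66 -2.24] [8.65 0.35 2.27]
```

>>> carry_out(rot=[[0,0,0],[0,0,0],[0,0,0]], translation=[[-0.0004,0,0],[-0.0008,0,0],[-0.0008,0,0]], claw=[0,0,0])

```text
time: 18.02
ee_pos: [0.5002, 0.2187, 0.1318]
ee_rot: [0.695, 0.698, 0.174, 0.002]
ft_force: [2.2, 11.2, -0.2]
grip_width: 0.0
```

>>> carry_out(rot=[[0,0,0]], translation=[[0,0,0]], claw=[0])

```text
time: 18.1
ee_pos: [0.5002, 0.2187, 0.1318]
ee_rot: [0.695, 0.698, 0.174, 0.002]
ft_force: [1.0, 11.1, 0.1]
grip_width: -0.0001
```

```bash
python3 f.py
```

```text
t 18.1 TCP plate [0.02423 0.14295 0.04269] F plate [ 0.66 10.74 -2.75] [10.73  0.68  2.79]
```

>>> carry_out(rot=[[0,0,0],[0,0,0],[0,0,0]], translation=[[-0.0003,0,0],[-0.0005,0,0],[-0.0005,0,0]], claw=[0,0,0])

```text
time: 18.35
ee_pos: [0.5002, 0.2187, 0.1318]
ee_rot: [0.694, 0.698, 0.174, 0.002]
ft_force: [2.0, 13.0, -1.0]
grip_width: -0.0
```

>>> carry_out(rot=[[0,0,0],[0,0,0],[0,0,0],[0,0,0],[0,0,0],[0,0,0]], translation=[[0,0,0],[0,0,0],[0,0,0],[0,0,0],[0,0,0],[0,0,0]], claw=[0,0,0,0,0,0])

```text
time: 18.85
ee_pos: [0.5002, 0.2187, 0.1318]
ee_rot: [0.694, 0.698, 0.174, 0.002]
ft_force: [3.0, 13.5, -0.7]
grip_width: 0.0001
```

```bash
python3 f.py
```

```text
t 18.85 TCP plate [0.0242  0.14291 0.04269] F plate [ 2.34 12.82 -4.56] [12.79  2.38  4.63]
```

The push is 12.8 N, so about 10 N on the case, held for more than 0.5 s. Now I back off.

>>> carry_out(rot=[[0,0,0],[0,0,0],[0,0,0],[0,0,0],[0,0,0],[0,0,0],[0,0,0],[0,0,0],[0,0,0],[0,0,0],[0,0,0],[0,0,0]], translation=[[0.001,0,0],[0.002,0,0],[0.004,0,0],[0.009,0,0],[0.017,0,0],[0.025,0,0],[0.03,0,-0.01],[0.03,0,-0.04],[0.03,0,-0.08],[0.03,0,-0.12],[0.03,0,-0.12],[0.03,0,-0.12]], claw=[0,0,0,0,0,0,0,0,0,0,0,0])

```text
time: 19.85
ee_pos: [0.4709, 0.2158, 0.253]
ee_rot: [0.696, 0.697, 0.173, 0.006]
ft_force: [-0.1, -0.2, -0.4]
grip_width: -0.0001
```

>>> carry_out(rot=[[0,0,0],[0,0,0],[0,0,0],[0,0,0],[0,0,0],[0,0,0]], translation=[[0.03,0,0],[0.07,0,0],[0.11,0,0],[0.12,0,0],[0.12,0,0],[0.12,0,0]], claw=[0,0,0,0,0,0])

```text
time: 20.35
ee_pos: [0.4653, 0.3335, 0.2781]
ee_rot: [0.695, 0.698, 0.172, 0.002]
ft_force: [0.8, -0.4, -0.8]
grip_width: 0.0
```

```bash
python3 f.py; python3 -c "
from chk import *
chk('end','pics/end.png')
for n in ('top','side'):
    p,d=cams.read_camera(n); L=(pts(n,d)-O)@PB.T
    s=(L[...,2]>.056)&(L[...,2]<.068)&(L[...,1]>.1)&(L[...,1]<.24)&(abs(L[...,0]-.025)<.03)
    if s.sum(): print(n,'fin',np.percentile(L[s],[2,50,98],0).round(4)[:,1],s.sum())
"
```

```text
t 20.35 TCP plate [0.02323 0.2899  0.16182] F plate [ 0.62 -0.59 -0.91] [-0.59  0.62  0.9 ]
end t 20.35 TCP plate [0.0232 0.2899 0.1618] F plate [ 0.62 -0.59 -0.91]
top 591 [[0.0025, 0.0028, 0.033], [0.0484, 0.0981, 0.0456]]
  top rect [24.3 50.5] [ 48.9 101.2] 0.6
top fin [0.1165 0.1221 0.1275] 61
```

View pics/end.png

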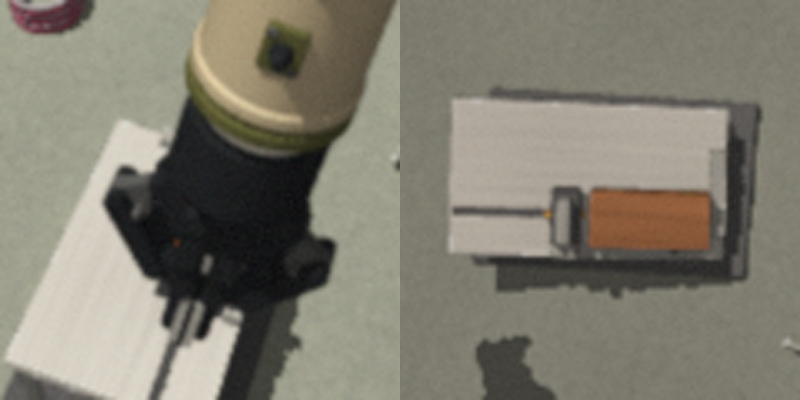

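The top view shows the case home and square, the jaw's pad against its end (travel about 0.071), and the hand clear. Handing in.

```bash
python3 -c "
from bench import arm; print(arm.sign_off())"
```

```text
the job is handed in; nothing more can be done
None
```

The case lies clamped in the low corner of the jig, and I handed the job in at about 20.5 s; no verdict is reported.

- **Placing:** I gripped the small wooden case across its 50 mm and lowered it tilted onto the plate until I felt contact. That contact peaked at about 24 N at the wrist. I backed off about 1 mm and let go, and it slid home against both fences.
- **Clamping:** With the fingers shut, I pushed the jaw's fin until the pad met the case. I then raised the push to about 12.8 N, which is roughly 10 N on the case after the jaw's own friction. I held it there for more than 0.5 s and withdrew.
- **Last checks:** The top view shows the case centre at plate (24.3, 50.5) mm, square to within 0.6°. Allowing for that camera's offset of about 2 mm, this agrees with home. The jaw has travelled about 71 mm, with its pad against the end of the case.
- **Unverified or differing:** The two cameras disagree by about 4 mm in absolute position, and I used their average. In the last side view the arm hid the case, so the final position rests on the top view. The force the jaw still holds on the case after I let go could not be measured. I steered clear of the other goods but did not measure their positions again.

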